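Scoop ball knobs out of a parts canister

TASK

Angle the green-handled scoop down through the mouth of the clear parts canister, get at least one of the red ball knobs into it, then right it so that they stay in and lift it out. Tip what you scooped into the white dish without losing any ball knob, and stand the scoop upright on the blue mat. Do not push the other things on the mat or bench around.

Things in the scene. Friction and masses are not known exactly. Their poses are not given: they have to be found in the camera images.
- scoop: Loose aluminium scoop, about 160 g, standing on its flat bottom on the mat, 190 mm high, handle upright and square to the bottom. Origin: on the underside below the handle's axis; z up the handle; -x points to the open lip (at the start towards the robot, within 0.6 rad). Bowl: x = -60 mm (lip) to +6 mm (back wall), 58 mm wide, 29 mm high, open at top and lip.
- scoop_lip (a point): Middle of the scoop's lip edge, on its underside (x = -60 mm, z = 0 of the scoop). The bowl has a flat bottom 58 mm wide and 2 mm thick; its upright sides, 2 mm thick, begin 24 mm behind the lip.
- scoop_grip (a point): Point on the axis of the green grip, 168 mm above the scoop's underside: a good place to hold it from above. The grip is 12 mm thick (scoop x) and 24 mm wide (scoop y), from z = 100 to 190 mm; below it the handle is a bar 8 x 18 mm.
- canister: Clear canister, fixed, outside 138 (x) x 78 (y) x 96 mm high. Origin: centre of its underside, z up; -x is its low end, facing the robot within 0.4 rad. Inside: x = -65 to 65 mm, 70 mm wide, upright walls. White floor slopes 15 degrees, from 8 mm above the underside at x = -65 to 43 mm at x = +65, so the ball knobs gather at the low end under the front shoulder.
- canister_mouth (a point): Centre of the canister's mouth, level with the top of its orange collar (x = 9 mm, z = 96 mm of the canister). The mouth is open from x = -39 to +57 mm of the canister and over all 70 mm of width; grey shoulders, 86 to 90 mm high, cover both ends.
- ball1: Red plastic ball knob, 26 mm in diameter, 14 g, polished and lightly oiled (friction about 0.15), loose in the canister. Origin: its centre.
- ball2: Another ball knob, the same.
- ball3: Another ball knob, the same.
- dish: White ceramic bowl standing on the mat, rim 140 mm across, 50 mm high, about 400 g, loose. Origin: centre of its underside.
- mat: Thin blue mat, 480 mm (x) by 860 mm (y), 3 mm thick, fixed on the bench. Origin: centre of its underside; the scoop, the canister and the dish stand on it.
- screwdriver: Bystander: yellow-handled screwdriver, 190 mm, lying on the mat.
- tape: Bystander: roll of orange tape, 96 mm across, 45 mm high, lying flat on the mat.
- pliers: Bystander: red-handled pliers, 150 mm, lying on the mat.
- brush: Bystander: brush, 180 mm, lying on the mat's edge nearest the robot.
- wrench: Bystander: wrench, 160 mm, lying on the mat's edge nearest the robot.
- spraycan: Bystander: spray can, 66 mm across, 170 mm high, standing on the bench to the right.
- glue: Bystander: closed amber jar, 60 mm across, 100 mm high, standing on the bench to the left.
Mind the look-alikes: they are no part of the job. Leave any pink or purple look-alike of the scoop alone. What is shaped like the canister but purple is not meant.

How it is judged:
By the outcome, as a careful person would: the job done as asked, in the order asked, and still so for the second after the job is handed in, with the robot touching nothing.
It also fails if it takes over 72 s, if anything falls off the work surface, if the arm or the gripper's body presses on something with over 40 N, if the wrist force passes 120 N, or if a joint passes its speed limit or range.

ROBOT

A 7-joint arm with a two-finger parallel gripper is mounted at the origin on the work surface. World frame = base frame: x ahead of the robot, y to its left, z up, the work surface at z = 0. Lengths are in m, angles in rad, forces in N, time in s.
With the tool pointing down it reaches from about 0.4 to 0.875 m from the base axis. Payload 6.5 kg.
Tool frame: the origin (TCP) lies at the very end of the fingers, on their centre line; the grasp point (between the pads) lies 19 mm behind it; z points along the fingers, x is the direction in which the jaws open and shut, and the axes are right-handed (so a half turn about z gives the same grasp; the last joint's range is limited). The gripper opens to 85 mm and grips with 20 to 120 N. Pads are 22 mm wide; open, the fingers measure 114 mm over their backs; the gripper's body (76 mm by 85 mm) begins 54 mm behind the grasp point. The pads swing forward as they close: fully open they stand 13 mm farther back than shut.
Start: joints at [1.255, 0.536, -0.004, 1.538, 0.003, 1.067, -0.071], TCP at [0.161, -0.63, 0.231] pointing down, gripper open.
Joint ranges: [-2.7, 2.7], [-0.37, 2.16], [-1.27, 1.26], [0.24, 2.4], [-1.31, 4.45], [0.19, 1.91], [-2.76, 2.76]. Speed limits (rad/s): [2.39, 2.39, 3.14, 3.14, 3.14, 3.14, 3.14].

INTERFACE

Orientations are given as [roll, pitch, yaw] about the fixed x, y, z axes, in that order (R = Rz(yaw) Ry(pitch) Rx(roll)).
In Python, from workcell import env gives the robot as it stands.
- The arm moves only by the tool servo_tool, never from a script. Its argument "deltas" is a list of rows, each a list of 7 numbers: the turn, a rotation vector about the tool's x, y, z in rad, then the shift along the tool's x, y, z in mm, then the opening, from 0 (shut) to 1 (fully open). In form: [[rx, ry, rz, x, y, z, fingers], ...]. A call has 1 to 20 rows; each row shifts and turns the commanded pose from where the row before left it, along the tool's axes as they then stand; what a row does not reach is not made up. A row lasts 1/12 s, in which the tool goes at most 41.7 mm and 7.16 degrees, less where a joint would pass 70% of its speed; a pose out of reach is approached as far as the arm can. A call with a gripper value outside its range is refused whole. The fingers move at their own pace and stop on an object; "grip_force" is the grip in N (left out, the last holds). Time passes only in rows, so rows that do not move let the fingers close. It gives the time, the measured TCP pose, the force and the opening at its end, in the units of the state.
- env.get_state(): the state, without advancing time (a new reading comes with each control period).
- env.snapshot(name): name is "scene" or "top"; returns a dict with "pixels" (400x640x3 uint8, blue, green, red), "range_z" (400x640 float32, m along the optical axis (not along the pixel's ray), 0 where there is no reading), "K" (3x3 intrinsics, pixels), "R" (3x3) and "t" (3): a world point X has camera coordinates R X + t. Camera axes: x right, y down, z forward; pixel columns grow to the right and rows downward; lengths in m; the calibration is good to about 2 mm. A picture is of the moment at which its call begins.
- env.job_done(): hands the job in, once; it reports no verdict.
The state is a dict: "t": time; "qpos": joint angles; "joint_vel": joint speeds; "joint_efforts": joint torques, N m; "position": TCP position; "tool_rot": TCP orientation; "force": force on the tool from outside, world axes, zero at the start; "torque": the same for the moment, N m; "opening": finger opening in m.
Only numpy, scipy, OpenCV 4.12 (cv2) and the standard library are available. Lean on these libraries where they do the work, as an engineer would, in place of code of your own. Each camera call takes 0.05 s, during which the arm holds its last target. There are 200 camera calls.

## Working session

There is one attempt and no reset: what is moved stays moved. The work goes in short steps, Python scripts to look and compute and a tool call to move; the robot and the scene stay as the last step left them, time stands still between calls to the robot, and variables do not carry over. Pictures are saved under pics/ and viewed, about 8 in all and at most 12, crops included, and the job is handed in when it is done.

Besides the shell and the picture viewer there is one more tool, called after "Call:" as name([rows], argument=value, ...), one row to a line, values as JSON. servo_tool: Moves the arm, as the interface text tells. Its arguments: {"type":"object","properties":{"deltas":{"type":"array"},"grip_force":{"type":"number"}},"required":["deltas"]}

```bash
ls; mkdir -p pics
python3 - <<'E'
from workcell import env
import cv2,numpy as np
for n in ("scene","top"):
    s=env.snapshot(n); cv2.imwrite(f"pics/{n}0.png",s["pixels"]); np.savez(f"{n}0.npz",**s)
    print(n,s["K"].tolist(),(-s["R"].T@s["t"]).round(3))
print(env.get_state())
E
```

```text
pics
scene [[426.4602318591382, 0.0, 323.25768636667664], [0.0, 426.4602318591382, 202.21914033427137], [0.0, 0.0, 1.0]] [0.96  0.727 1.263]
top [[371.2529222030685, 0.0, 316.9206206347268], [0.0, 371.2529222030685, 200.75793934557709], [0.0, 0.0, 1.0]] [0.396 0.039 1.318]
{'t': 0.1, 'qpos': array([ 1.25480557,  0.53713711, -0.00445807,  1.5387762 ,  0.00264659,
        1.06730884, -0.07120705]), 'joint_vel': array([ 0.00018861, -0.00084956,  0.00054191, -0.00205381,  0.00021916,
        0.00073038, -0.00155612]), 'joint_efforts': array([ 2.19903988e-03, -5.84576690e+01,  1.05187654e+00, -2.59779954e+01,
        1.26695121e-02,  4.60907104e-03, -8.20042573e-06]), 'position': array([ 0.16052158, -0.62926958,  0.23046953]), 'tool_rot': array([ 3.14144223e+00,  1.61708422e-03, -1.32090180e+00]), 'force': array([-0.20936979,  0.57732371,  0.05626031]), 'torque': array([-0.03522928,  0.03414583,  0.01894245]), 'opening': 0.0853457602419006}
```

View pics/scene0.png

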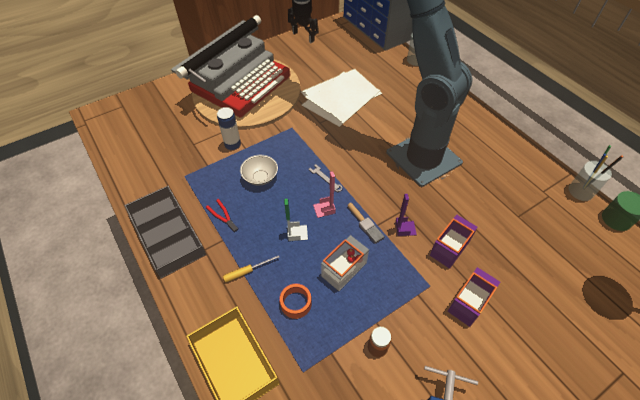

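View pics/top0.png

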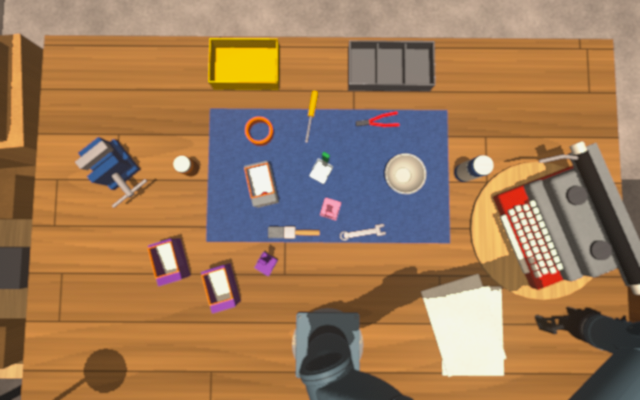

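Top view: the green-handled scoop is at (322,168), with look-alikes in pink (331,208) and purple (266,262). The clear canister with the orange collar and red balls is at (261,184), with purple canisters at (168,262) and (220,288). The dish is at (405,174). The green scoop and the orange-collared canister on the mat fit the description. I'll confirm in an enlarged crop.

```bash
cat > h.py <<'E'
import numpy as np,cv2
def load(n): return dict(np.load(n))
def world(s,mask=None):
    v,u=np.mgrid[0:400,0:640]; z=s["range_z"]; K=s["K"]
    P=np.stack([(u-K[0,2])/K[0,0]*z,(v-K[1,2])/K[1,1]*z,z],-1)
    return (P-s["t"])@s["R"]
def proj(s,X):
    c=np.asarray(X)@s["R"].T+s["t"]; p=c@s["K"].T; return p[...,:2]/p[...,2:]
E
python3 - <<'E'
from h import *
a=load("top0.npz");b=load("scene0.npz")
A=a["pixels"][140:225,235:345];B=b["pixels"][185:295,270:380]
A=cv2.resize(A,None,fx=4.4,fy=4.4,interpolation=2);B=cv2.resize(B,None,fx=3.4,fy=3.4,interpolation=2)
im=np.zeros((374,484+374+0,3),np.uint8);im[:374]=0
im[:A.shape[0],:484]=A[:374];im[:,484:]=B;
cv2.imwrite("pics/c0.png",cv2.resize(im,(800,int(374*800/858))))
for n,s in(("top",a),("scene",b)):
    W=world(s);hsv=cv2.cvtColor(s["pixels"],cv2.COLOR_BGR2HSV)
    on=(W[...,0]>.35)&(W[...,0]<.85)&(abs(W[...,1])<.45)
    H,S,V=hsv[...,0],hsv[...,1],hsv[...,2]
    for nm,m in dict(green=(H>50)&(H<85)&(S>100),orange=(H>4)&(H<14)&(S>130)&(W[...,2]>.08),white=(S<60)&(V>120)&(W[...,2]>.003)).items():
        m=(m&on).astype(np.uint8)
        k,l,st,c=cv2.connectedComponentsWithStats(m)
        for i in range(1,k):
            if st[i,4]>12:
                p=W[l==i];r=cv2.minAreaRect((p[:,:2]*1000).astype(np.float32))
                print(n,nm,st[i],p.mean(0).round(4),p[:,2].min().round(3),p[:,2].max().round(3),np.round(r[0],1),np.round(r[1],1),round(r[2],1))
E
```

```text
top green [322 152   8  10  55] [0.6235 0.0114 0.1669] -0.001 0.197 [640.    3.6] [21.6 48. ] 61.8
top orange [245 167  12  31  58] [0.547  0.2626 0.0958] 0.082 0.104 [548.8 258.3] [102.7  19.4] 12.5
top orange [260 193   9   3  14] [0.5089 0.2111 0.0978] 0.089 0.102 [508.8 211.3] [ 3.7 27.3] 15.8
top white [305 117   7  26  60] [0.7519 0.0701 0.017 ] 0.003 0.028 [752.6  69.8] [11.4 94. ] 81.2
top white [ 385  153   42   42 1307] [ 0.5908 -0.2697  0.0354] 0.003 1.318 [ 494.8 -172.3] [148.4 442.1] 43.7
top white [309 159  24  25 279] [0.6002 0.025  0.0159] 0.003 1.318 [520.   45.5] [ 73.3 237.9] 76.0
top white [243 161  25   8  37] [0.6125 0.2481 0.0858] 0.003 0.098 [616.8 254.5] [19.4 93. ] 14.6
top white [248 165  24  30 513] [0.5656 0.2364 0.035 ] 0.017 0.102 [565.1 232.7] [93.  71.5] 13.5
top white [250 194  27  14 221] [0.4876 0.2134 0.0917] 0.003 1.318 [467.7 150.1] [258.   61.1] 70.4
top white [339 223  47  20 327] [ 0.3843 -0.123   0.0093] 0.003 0.018 [ 383.  -122.3] [ 42.7 163.9] 11.0
top white [268 226  29  13 319] [0.3843 0.1588 0.0249] 0.003 1.318 [384.2 122.6] [ 42.  167.
[... 633 characters left out ...]
ne white [360 218  24  23 250] [0.3847 0.1613 0.0211] 0.003 0.03 [380.7 157.3] [102.2  49.6] 88.5
scene white [290 221  10   2  14] [ 0.5902 -0.006   0.0238] 0.004 0.033 [588.3 -10.3] [22.9 30.9] 58.4
scene white [287 225  21  15 185] [0.5981 0.0273 0.0101] 0.003 0.058 [601.8  25.5] [62.6 68.5] 62.6
scene white [346 235  23  19 145] [0.4885 0.2136 0.0902] 0.004 0.1 [471.  197.7] [68.5 99.8] 13.9
scene white [330 252  22  22 234] [0.5502 0.2154 0.0286] 0.012 0.046 [539.8 215.8] [80.9 49.7] 16.1
scene white [252 256  28  12  56] [0.7504 0.0697 0.018 ] 0.003 0.031 [747.8  67.6] [18.4 95.4] 79.3
scene white [322 261  43  22 209] [0.5872 0.2565 0.0749] 0.025 0.099 [563.6 262.6] [ 67.2 141.1] 70.2
```

View pics/c0.png

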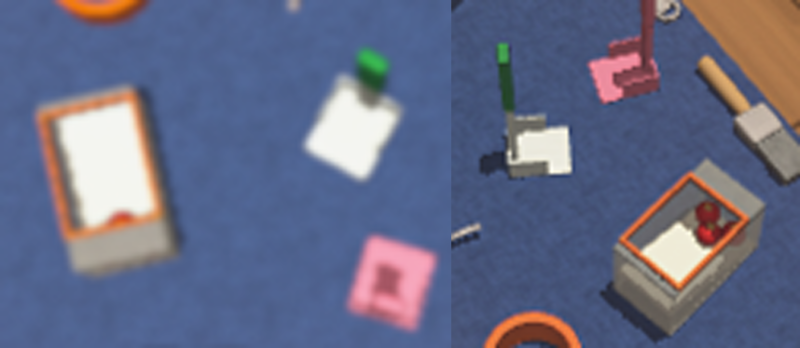

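The crop confirms the green scoop (handle at about (372,70)) and the clear canister with the orange collar and red balls at its robot-side end. Pink and purple items are excluded. Next I'll refine the poses.

Run:
```python
from h import *
from scipy.optimize import minimize
a=load("top0.npz");b=load("scene0.npz")
def chamf(s,mask):
    e=cv2.morphologyEx(mask.astype(np.uint8),cv2.MORPH_GRADIENT,np.ones((2,2)));return mask
# scoop: handle top
for n,s in(("top",a),("scene",b)):
    W=world(s);hsv=cv2.cvtColor(s["pixels"],cv2.COLOR_BGR2HSV);H,S,V=[hsv[...,i] for i in range(3)]
    g=(H>45)&(H<90)&(S>80)&(abs(W[...,0]-.62)<.06)&(abs(W[...,1]-.01)<.06)
    for lo,hi in((.185,.21),(.1,.185)):
        p=W[g&(W[...,2]>lo)&(W[...,2]<hi)]
        if len(p): print(n,"grip",len(p),p.mean(0).round(4))
    w=(S<70)&(V>110)&(abs(W[...,0]-.6)<.06)&(abs(W[...,1]-.025)<.06)
    p=W[w&(W[...,2]>.003)&(W[...,2]<.009)]
    q=W[w&(W[...,2]>.002)&(W[...,2]<.036)]
    for x in(p,q):
        r=cv2.minAreaRect((x[:,:2]*1000).astype(np.float32));print(n,"bowl",len(x),np.round(r[0],1),np.round(r[1],1),round(r[2],1),cv2.boxPoints(r).round().tolist())
    d=W[(W[...,2]>.045)&(W[...,2]<.06)&(np.hypot(W[...,0]-.587,W[...,1]+.27)<.1)]
    (c,r)=cv2.minEnclosingCircle((d[:,:2]*1000).astype(np.float32));print(n,"dish",len(d),np.round(c,1),r)
    o=(H>3)&(H<16)&(S>120)&(W[...,2]>.085)&(W[...,2]<.108)&(np.hypot(W[...,0]-.553,W[...,1]-.232)<.09)
    r=cv2.minAreaRect((W[o][:,:2]*1000).astype(np.float32));print(n,"collar",o.sum(),np.round(r[0],1),np.round(r[1],1),r[2])
    rd=((H<4)|(H>174))&(S>130)&(np.hypot(W[...,0]-.52,W[...,1]-.225)<.08)
    p=W[rd];print(n,"red",len(p),p.mean(0).round(3) if len(p) else"")
# silhouette fit of plate corner model to top+scene: scoop pose
def render(s,pose):
    x,y,t=pose;c,sn=np.cos(t),np.sin(t)
    L=np.array([[-.060,-.029,.002],[-.060,.029,.002],[.006,.029,.002],[.006,-.029,.002]])
    def tr(P):return np.c_[x+c*P[:,0]-sn*P[:,1],y+sn*P[:,0]+c*P[:,1],P[:,2]+.003]
    m=np.zeros((1600,2560),np.uint8)
    def hull(P):cv2.fillConvexPoly(m,cv2.convexHull(((proj(s,tr(P))+.5)*4).astype(np.int32)),255)
    hull(L)
    for yy in(-.029,.027):
        hull(np.array([[xx,y2,z] for xx in(-.036,.006) for y2 in(yy,yy+.002) for z in(0,.029)]))
    hull(np.array([[xx,yy,z] for xx in(.004,.006) for yy in(-.029,.029) for z in(0,.029)]))
    hull(np.array([[xx,yy,z] for xx in(-.004,.004) for yy in(-.009,.009) for z in(0,.1)]))
    hull(np.array([[xx,yy,z] for xx in(-.006,.006) for yy in(-.012,.012) for z in(.1,.19)]))
    return cv2.resize(m,(640,400),interpolation=cv2.INTER_AREA)/255.
obs=[]
for s in(a,b):
    px=s["pixels"].astype(int);hsv=cv2.cvtColor(s["pixels"],cv2.COLOR_BGR2HSV)
    blue=(hsv[...,0]>100)&(hsv[...,0]<130)&(hsv[...,1]>110)
    c=proj(s,[.605,.02,.06]).astype(int);box=np.zeros((400,640),bool);box[c[1]-24:c[1]+24,c[0]-20:c[0]+20]=1
    obs.append((s,~blue,box))
def cost(p): return sum((np.abs(render(s,(p[0]/1e3,p[1]/1e3,p[2]/50))-m)[bx]).sum() for s,m,bx in obs)
best=min((minimize(cost,[620+dx,15+dy,50*t],method="Nelder-Mead",options=dict(initial_simplex=np.array([[620+dx,15+dy,50*t],[632+dx,15+dy,50*t],[620+dx,25+dy,50*t],[620+dx,15+dy,50*t+8]]))) for dx in(-4,4) for dy in(-4,4) for t in(-.6,-.4)),key=lambda r:r.fun)
print("scoop fit",best.x[:2],best.x[2]/50,best.fun)
```

```text
top grip 29 [0.6238 0.0131 0.1923]
top grip 26 [0.6186 0.0122 0.1543]
top bowl 208 [602.8  24.9] [65.5 77.1] 63.6 [[554.0, 13.0], [623.0, -22.0], [652.0, 37.0], [583.0, 71.0]]
top bowl 306 [602.8  24.5] [66.3 77.5] 62.2 [[553.0, 13.0], [622.0, -23.0], [653.0, 36.0], [584.0, 72.0]]
top dish 280 [ 589.4 -264.4] 69.8956527709961
top collar 112 [555.2 229.9] [103.9  76.8] 13.426692008972168
top red 2 [0.521 0.218 0.043]
scene grip 22 [0.6256 0.0175 0.1935]
scene grip 52 [0.6296 0.0243 0.1486]
scene bowl 145 [596.7  17.2] [79.  68.9] 59.6 [[547.0, 1.0], [606.0, -34.0], [646.0, 34.0], [587.0, 69.0]]
scene bowl 227 [596.9  17.1] [81.6 68.8] 60.6 [[547.0, -2.0], [607.0, -35.0], [647.0, 36.0], [587.0, 69.0]]
scene dish 213 [ 587.9 -263.7] 70.64409637451172
scene collar 198 [553.4 231.9] [109.8  79.2] 13.412399291992188
scene red 75 [0.51  0.216 0.038]
scoop fit [623.7291354   11.53047629] -0.5356646278072786 628.0156862745098
```

```bash
cat > plan.py <<'E'
import numpy as np
from scipy.spatial.transform import Rotation as Ro
def cur(env):
    s=env.get_state(); return np.array(s["position"]),Ro.from_euler("xyz",s["tool_rot"])
def row(p0,R0,p1,R1,n):
    w=(R0.inv()*R1).as_rotvec()/n
    M=sum((R0*Ro.from_rotvec(k*w)).as_matrix() for k in range(n))
    d=np.linalg.solve(M,(np.asarray(p1)-p0))*1000
    w,d=w.round(4),d.round(2)
    p=np.array(p0);R=R0
    for _ in range(n): p=p+R.apply(d)/1000;R=R*Ro.from_rotvec(w)
    print(n,"rows:",[*w.tolist(),*d.tolist()],"-> ",p.round(4)); return p,R
def down(yaw,tilt=0): # tool x at yaw; tilt>0 = scoop lip down
    return Ro.from_euler("z",yaw)*Ro.from_euler("x",np.pi)*Ro.from_euler("y",tilt)
E
python3 - <<'E'
from plan import *
from workcell import env
p,R=cur(env)
p,R=row(p,R,[.45,-.25,.28],down(-.9),16)
p,R=row(p,R,[.6245,.013,.25],down(-.5),16)
p,R=row(p,R,[.6245,.013,.152],down(-.5),8)
E
```

```text
16 rows: [-0.0, 0.0001, -0.0263, -13.65, -26.76, -3.08] ->  [ 0.45   -0.2501  0.28  ]
16 rows: [-0.0, -0.0, -0.025, -2.51, -19.7, 1.87] ->  [0.6246 0.013  0.2501]
8 rows: [-0.0, -0.0, -0.0, -0.01, -0.0, 12.26] ->  [0.6245 0.013  0.152 ]
```

Call:
servo_tool([
  [0,0,-0.0263,-13.65,-26.76,-3.1,1],
  [0,0,-0.0263,-13.65,-26.76,-3.1,1],
  [0,0,-0.0263,-13.65,-26.76,-3.1,1],
  [0,0,-0.0263,-13.65,-26.76,-3.1,1],
  [0,0,-0.0263,-13.65,-26.76,-3.1,1],
  [0,0,-0.0263,-13.65,-26.76,-3.1,1],
  [0,0,-0.0263,-13.65,-26.76,-3.1,1],
  [0,0,-0.0263,-13.65,-26.76,-3.1,1],
  [0,0,-0.0263,-13.65,-26.76,-3.1,1],
  [0,0,-0.0263,-13.65,-26.76,-3.1,1],
  [0,0,-0.0263,-13.65,-26.76,-3.1,1],
  [0,0,-0.0263,-13.65,-26.76,-3.1,1],
  [0,0,-0.0263,-13.65,-26.76,-3.1,1],
  [0,0,-0.0263,-13.65,-26.76,-3.1,1],
  [0,0,-0.0263,-13.65,-26.76,-3.1,1],
  [0,0,-0.0263,-13.65,-26.76,-3.1,1],
], grip_force=60)

```text
t: 1.43
position: [0.4505, -0.2492, 0.2808]
tool_rot: [3.141, 0.0, -0.899]
force: [0.7, -1.1, 0.2]
opening: 0.0856
```

Call:
servo_tool([
  [0,0,-0.025,-2.5,-19.7,1.4,1],
  [0,0,-0.025,-2.5,-19.7,1.4,1],
  [0,0,-0.025,-2.5,-19.7,1.4,1],
  [0,0,-0.025,-2.5,-19.7,1.4,1],
  [0,0,-0.025,-2.5,-19.7,1.4,1],
  [0,0,-0.025,-2.5,-19.7,1.4,1],
  [0,0,-0.025,-2.5,-19.7,1.4,1],
  [0,0,-0.025,-2.5,-19.7,1.4,1],
  [0,0,-0.025,-2.5,-19.7,1.4,1],
  [0,0,-0.025,-2.5,-19.7,1.4,1],
  [0,0,-0.025,-2.5,-19.7,1.4,1],
  [0,0,-0.025,-2.5,-19.7,1.4,1],
  [0,0,-0.025,-2.5,-19.7,1.4,1],
  [0,0,-0.025,-2.5,-19.7,1.4,1],
  [0,0,-0.025,-2.5,-19.7,1.4,1],
  [0,0,-0.025,-2.5,-19.7,1.4,1],
  [0,0,0,0,0,0,1],
])

```text
t: 2.85
position: [0.6252, 0.0177, 0.2578]
tool_rot: [-3.139, 0.002, -0.493]
force: [-0.6, 1.1, 0.6]
opening: 0.0857
```

Run:
```python
from plan import *
from workcell import env
import cv2,numpy as np
from h import proj
p,R=cur(env);print(env.get_state()["t"],p,R.as_euler("xyz"))
row(p,R,[.6245,.013,.152],down(-.5),8)
s=env.snapshot("scene");np.savez("scene1.npz",**s)
c=proj(s,[.61,.02,.15]).astype(int)
cv2.imwrite("pics/s1.png",cv2.resize(s["pixels"][c[1]-60:c[1]+60,c[0]-60:c[0]+60],None,fx=4.5,fy=4.5,interpolation=2))
```

```text
2.85 [0.62518509 0.01767761 0.25780029] [-3.13882137e+00  2.10422736e-03 -4.93431240e-01]
8 rows: [-0.0003, 0.0003, 0.0008, 0.22, 0.58, 13.22] ->  [0.6245 0.013  0.152 ]
```

View pics/s1.png

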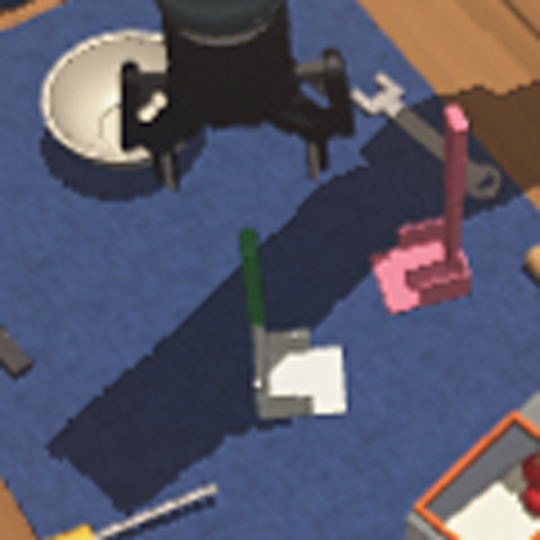

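The open fingers straddle the handle (crop (250,240)), aligned. Descending.

Call:
servo_tool([
  [0,0,0,0,0,13.2,1],
  [0,0,0,0,0,13.2,1],
  [0,0,0,0,0,13.2,1],
  [0,0,0,0,0,13.2,1],
  [0,0,0,0,0,13.2,1],
  [0,0,0,0,0,13.2,1],
  [0,0,0,0,0,13.2,1],
  [0,0,0,0,0,13.2,1],
  [0,0,0,0,0,0,1],
  [0,0,0,0,0,0,1],
])

```text
t: 3.73
position: [0.6243, 0.0123, 0.1519]
tool_rot: [3.141, 0.001, -0.5]
force: [0.3, -0.5, 0.2]
opening: 0.0853
```

Run:
```python
from plan import *
from workcell import env
p,R=cur(env);print(p,R.as_euler("xyz"))
row(p,R,[.6245,.013,.152],down(-.5),2)
```

```text
[0.6243423  0.01231137 0.15194766] [ 3.14074815e+00  1.48438516e-03 -5.00027509e-01]
2 rows: [0.0004, 0.0007, -0.0, -0.1, -0.34, -0.03] ->  [0.6245 0.013  0.152 ]
```

Call:
servo_tool([
  [0,0,0,0,0,0,0],
  [0,0,0,0,0,0,0],
  [0,0,0,0,0,0,0],
  [0,0,0,0,0,0,0],
  [0,0,0,0,0,0,0],
  [0,0,0,0,0,0,0],
  [0,0,0,0,0,0,0],
  [0,0,0,0,0,0,0],
  [0,0,0,0,0,0,0],
  [0,0,0,0,0,0,0],
], grip_force=80)

```text
t: 4.57
position: [0.6252, 0.0124, 0.1533]
tool_rot: [-3.141, -0.001, -0.5]
force: [-0.7, -0.1, 3.6]
opening: 0.0114
```

Call:
servo_tool([
  [0,0,0,0,0,-10,0],
  [0,0,0,0,0,-16,0],
  [0,0,0,0,0,-16,0],
  [0,0,0,0,0,-16,0],
  [0,0,0,0,0,-16,0],
  [0,0,0,0,0,-16,0],
  [0,0,0,0,0,-16,0],
  [0,0,0,0,0,-16,0],
  [0,0,0,0,0,-16,0],
  [0,0,0,0,0,-16,0],
  [0,0,0,0,0,-10,0],
  [0,0,0,0,0,0,0],
  [0,0,0,0,0,0,0],
])

```text
t: 5.65
position: [0.6248, 0.0122, 0.3168]
tool_rot: [3.142, -0.0, -0.5]
force: [0.1, -0.2, -1.8]
opening: 0.011
```

Run:
```python
from plan import *
from workcell import env
import cv2
from h import *
p,R=cur(env);print(env.get_state()["t"],p,R.as_euler("xyz"))
out=[]
for n in("scene","top"):
    s=env.snapshot(n);np.savez(n+"2.npz",**s)
    o=p-np.array([0,0,.149]);c=proj(s,o+[-.02,.01,.05]).astype(int)
    k=9;im=cv2.resize(s["pixels"][c[1]-35:c[1]+35,c[0]-22:c[0]+22],None,fx=k,fy=k,interpolation=2)
    # predicted scoop corners if undisturbed grasp
    L=np.array([[-.06,-.029,0],[-.06,.029,0],[.006,.029,.0],[.006,-.029,.0]])
    P=o+Ro.from_euler("z",-.5).apply(L)
    q=((proj(s,P)-[c[0]-22,c[1]-35]+.5)*k).astype(int);cv2.polylines(im,[q],True,(0,255,255),1)
    out.append(im)
cv2.imwrite("pics/s2.png",cv2.resize(np.hstack(out),None,fx=.9,fy=.9))
```

```text
5.65 [0.62477096 0.01220344 0.31683362] [ 3.14151951e+00 -2.00316403e-04 -5.00237590e-01]
```

View pics/s2.png

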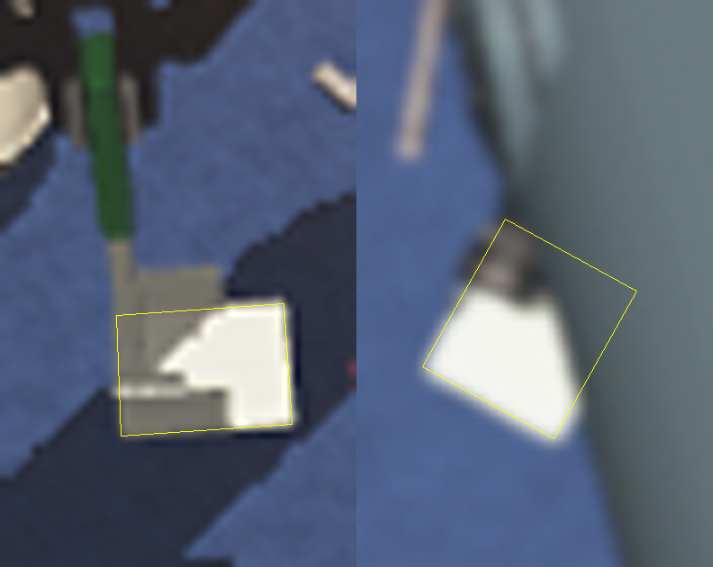

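Grasp is firm and the predicted scoop outline matches both views (lip corners at (290,425) and (555,437) in the crop), so the scoop sits as modelled in the tool. Next, planning the insertion.

```bash
cat >> plan.py <<'E'
CO=np.array([.5455,.2288,.003]);CY=.234
def scoop(px,pz,deg,ref="lip",y=0,org=CO,yaw=CY):
    """TCP pose for lip/heel at (px,pz) mm of the frame org/yaw, lip-down angle deg"""
    th=np.radians(deg);sx=np.array([np.cos(th),0,np.sin(th)]);sz=np.array([-np.sin(th),0,np.cos(th)])
    O=np.array([px,y,pz])/1000-sx*(-.060 if ref=="lip" else .006)
    T=O+.149*sz
    return org+Ro.from_euler("z",yaw).apply(T),down(yaw,th)
E
python3 - <<'E'
from plan import *
from workcell import env
p,R=cur(env)
p,R=row(p,R,*scoop(-18,130,16),18)
p,R=row(p,R,*scoop(-18,24,16),14)
p,R=row(p,R,*scoop(-61,11,16),12)
p,R=row(p,R,*scoop(6,32,-18,"heel"),14)
p,R=row(p,R,*scoop(33,45,-18,"heel"),8)
p,R=row(p,R,*scoop(33,165,-18,"heel"),14)
E
```

```text
18 rows: [0.0057, 0.0149, -0.0405, -6.53, -11.41, 0.62] ->  [0.5442 0.2286 0.2927]
14 rows: [0.0, 0.0, -0.0, -2.09, 0.01, 7.27] ->  [0.5441 0.2284 0.1868]
12 rows: [0.0, 0.0001, -0.0, -3.74, -0.01, 0.06] ->  [0.5023 0.2186 0.1737]
14 rows: [0.0, -0.0424, -0.0, 6.58, 0.0, -0.32] ->  [0.5906 0.2396 0.1785]
8 rows: [0.0, -0.0, -0.0, 2.71, 0.0, -2.59] ->  [0.6168 0.2458 0.1916]
14 rows: [0.0, -0.0, -0.0, -2.65, 0.0, -8.15] ->  [0.6168 0.2458 0.3115]
```

Call:
servo_tool([
  [0.0057,0.0149,-0.0405,-6.53,-11.41,0.62,0],
  [0.0057,0.0149,-0.0405,-6.53,-11.41,0.62,0],
  [0.0057,0.0149,-0.0405,-6.53,-11.41,0.62,0],
  [0.0057,0.0149,-0.0405,-6.53,-11.41,0.62,0],
  [0.0057,0.0149,-0.0405,-6.53,-11.41,0.62,0],
  [0.0057,0.0149,-0.0405,-6.53,-11.41,0.62,0],
  [0.0057,0.0149,-0.0405,-6.53,-11.41,0.62,0],
  [0.0057,0.0149,-0.0405,-6.53,-11.41,0.62,0],
  [0.0057,0.0149,-0.0405,-6.53,-11.41,0.62,0],
  [0.0057,0.0149,-0.0405,-6.53,-11.41,0.62,0],
  [0.0057,0.0149,-0.0405,-6.53,-11.41,0.62,0],
  [0.0057,0.0149,-0.0405,-6.53,-11.41,0.62,0],
  [0.0057,0.0149,-0.0405,-6.53,-11.41,0.62,0],
  [0.0057,0.0149,-0.0405,-6.53,-11.41,0.62,0],
  [0.0057,0.0149,-0.0405,-6.53,-11.41,0.62,0],
  [0.0057,0.0149,-0.0405,-6.53,-11.41,0.62,0],
  [0.0057,0.0149,-0.0405,-6.53,-11.41,0.62,0],
  [0.0057,0.0149,-0.0405,-6.53,-11.41,0.62,0],
  [0,0,0,0,0,0,0],
  [0,0,0,0,0,0,0],
])

```text
t: 7.42
position: [0.5443, 0.2291, 0.2938]
tool_rot: [3.141, -0.281, 0.235]
force: [0.2, 1.0, -1.8]
opening: 0.0111
```

```bash
cat > look.py <<'E'
from plan import *
from workcell import env
import sys
from h import *
def pred(s,im,org,k):
    p,R=cur(env);S=R*Ro.from_euler("x",np.pi)
    O=p-S.apply([0,0,.149])
    L=np.array([[-.06,-.029,0],[-.06,.029,0],[.006,.029,.0],[.006,-.029,.0]])
    C=np.array([[-.039,-.035,.096],[-.039,.035,.096],[.057,.035,.096],[.057,-.035,.096]])
    for P,col in((O+S.apply(L),(0,255,255)),(CO+Ro.from_euler("z",CY).apply(C),(255,255,0))):
        cv2.polylines(im,[((proj(s,P)-org+.5)*k).astype(int)],True,col,1)
def shot(name,center,half=(40,40),k=6,views=("scene","top"),lines=True):
    out=[]
    for n in views:
        s=env.snapshot(n);np.savez(name+n+".npz",**s);c=proj(s,center).astype(int)
        im=cv2.resize(s["pixels"][c[1]-half[1]:c[1]+half[1],c[0]-half[0]:c[0]+half[0]],None,fx=k,fy=k,interpolation=2)
        if lines: pred(s,im,c-np.array(half),k)
        out.append(im)
    st=env.get_state();print(st["t"],np.round(st["position"],4),np.round(st["tool_rot"],3),np.round(st["force"],1),np.round(st["opening"],4))
    cv2.imwrite(f"pics/{name}.png",np.hstack(out))
E
python3 - <<'E'
from look import *
shot("s3",[.55,.23,.12],(42,42),4.7)
p,R=cur(env); print(R.as_matrix().round(3).tolist())
p,R=row(p,R,*scoop(-18,24,16),14)
E
```

```text
7.5167 [0.5456 0.228  0.294 ] [ 3.141 -0.281  0.232] [ 0.4 -0.6 -0.7] 0.0106
[[0.935, 0.23, 0.27], [0.221, -0.973, 0.063], [0.277, 0.001, -0.961]]
14 rows: [0.0001, -0.0001, -0.0001, -2.21, -0.06, 7.34] ->  [0.5442 0.2285 0.1867]
```

View pics/s3.png

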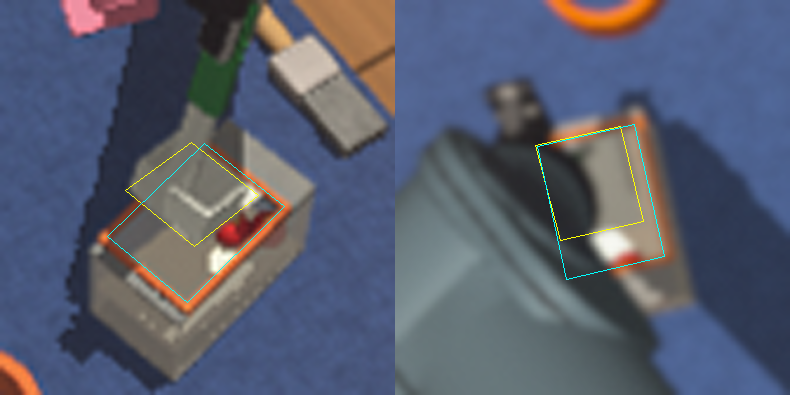

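The scoop (yellow outline) lies over the mouth (cyan), and both agree with the image; balls show at (240,232) at the low end. Descending now.

Call:
servo_tool([
  [0,0,0,-2.15,0,7.3,0],
  [0,0,0,-2.15,0,7.3,0],
  [0,0,0,-2.15,0,7.3,0],
  [0,0,0,-2.15,0,7.3,0],
  [0,0,0,-2.15,0,7.3,0],
  [0,0,0,-2.15,0,7.3,0],
  [0,0,0,-2.15,0,7.3,0],
  [0,0,0,-2.15,0,7.3,0],
  [0,0,0,-2.15,0,7.3,0],
  [0,0,0,-2.15,0,7.3,0],
  [0,0,0,-2.15,0,7.3,0],
  [0,0,0,-2.15,0,7.3,0],
  [0,0,0,-2.15,0,7.3,0],
  [0,0,0,-2.15,0,7.3,0],
  [0,0,0,0,0,0,0],
  [0,0,0,0,0,0,0],
])

```text
t: 8.85
position: [0.5441, 0.2286, 0.1868]
tool_rot: [3.141, -0.28, 0.234]
force: [-0.5, 0.5, -1.3]
opening: 0.011
```

Call:
servo_tool([
  [0,0,0,-0.2,0,0.7,0],
  [0,0,0,-0.2,0,0.7,0],
  [0,0,0,-0.2,0,0.7,0],
  [0,0,0,0,0,0,0],
])

```text
t: 9.18
position: [0.5445, 0.2286, 0.1853]
tool_rot: [3.141, -0.281, 0.234]
force: [0.4, 0.5, -1.1]
opening: 0.0114
```

Call:
servo_tool([
  [0,0,0,-2.5,0,0.2,0],
  [0,0,0,-2.5,0,0.2,0],
  [0,0,0,-2.5,0,0.2,0],
  [0,0,0,-2.5,0,0.2,0],
  [0,0,0,-2.5,0,0.1,0],
  [0,0,0,-2.5,0,0.1,0],
  [0,0,0,-2.5,0,0.1,0],
  [0,0,0,-2.5,0,0.1,0],
  [0,0,0,-2.5,0,0,0],
  [0,0,0,-2.5,0,0,0],
])

```text
t: 10.02
position: [0.5229, 0.2241, 0.1787]
tool_rot: [-3.141, -0.285, 0.234]
force: [0.8, 0.2, 0.7]
opening: 0.0115
```

Call:
servo_tool([
  [0,0,0,-2,0,0.1,0],
  [0,0,0,-2,0,0.1,0],
  [0,0,0,-2,0,0.1,0],
  [0,0,0,-2,0,0.1,0],
  [0,0,0,-2,0,0,0],
  [0,0,0,-2,0,0,0],
  [0,0,0,-2,0,0,0],
  [0,0,0,0,0,0,0],
])

```text
t: 10.68
position: [0.511, 0.2217, 0.1756]
tool_rot: [-3.14, -0.288, 0.234]
force: [2.3, 0.1, 12.5]
opening: 0.0112
```

Run:
```python
from look import *
shot("s4",[.53,.225,.06],(32,32),12,("scene",))
p,R=cur(env);S=R*Ro.from_euler("x",np.pi)
lip=p-S.apply([.06,0,.149]);print("lip in canister",Ro.from_euler("z",-CY).apply(lip-CO)*1000)
row(p,R,*scoop(6,32,-18,"heel"),14)
```

```text
10.7333 [0.511  0.2217 0.1755] [-3.14  -0.288  0.234] [ 2.   0.3 12.4] 0.0109
lip in canister [-50.4948395    1.32827058  12.60723259]
14 rows: [-0.0001, -0.043, 0.0, 5.92, 0.08, -0.17] ->  [0.5906 0.2396 0.1785]
```

View pics/s4.png

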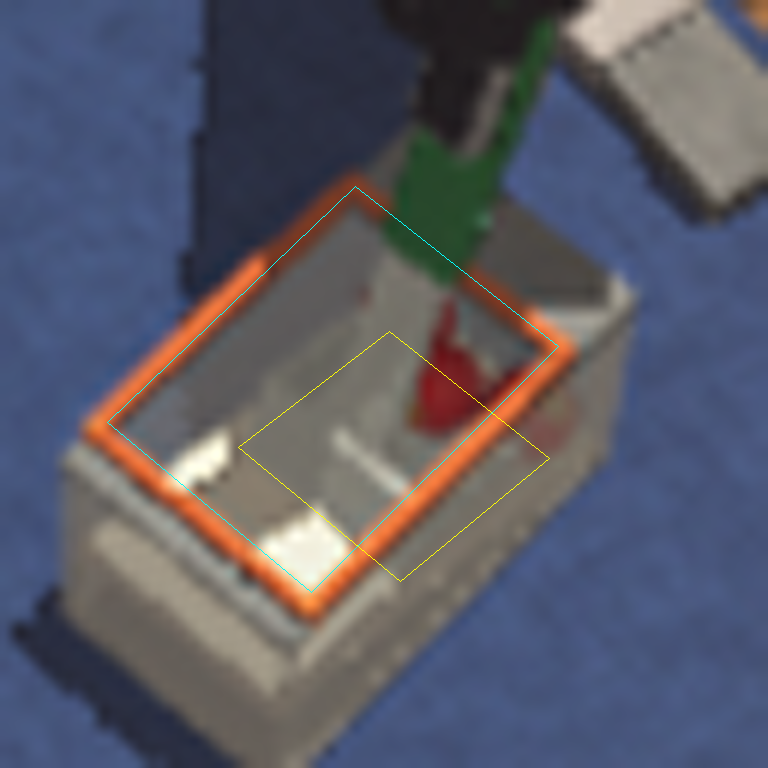

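Lip is on the floor at canister x ≈ -50 mm (12 N up); the red balls at (450,390) have begun to climb onto the plate. I'll ease the pressure and slide on to the end wall.

Call:
servo_tool([
  [0,0,0,-1.5,0,-0.5,0],
  [0,0,0,-1.5,0,-0.3,0],
  [0,0,0,-1.5,0,0,0],
  [0,0,0,-1.5,0,0,0],
  [0,0,0,-1.5,0,0,0],
  [0,0,0,-1.5,0,0,0],
  [0,0,0,0,0,0,0],
  [0,0,0,0,0,0,0],
])

```text
t: 11.4
position: [0.5028, 0.2194, 0.1735]
tool_rot: [-3.14, -0.288, 0.234]
force: [4.8, 0.3, 9.3]
opening: 0.0116
```

```bash
cat > lip.py <<'E'
from look import *
p,R=cur(env);S=R*Ro.from_euler("x",np.pi)
lip=p-S.apply([.06,0,.149]);print("lip in canister",(Ro.from_euler("z",-CY).apply(lip-CO)*1000).round(1),"tilt",np.degrees(np.arcsin(S.as_matrix()[2,0])).round(1),env.get_state()["force"].round(1))
row(p,R,*scoop(6,32,-18,"heel"),14)
E
python3 lip.py
```

```text
lip in canister [-59.    1.   10.6] tilt 16.5 [4.8 0.3 9.3]
14 rows: [-0.0001, -0.043, 0.0, 6.54, 0.06, -0.31] ->  [0.5906 0.2395 0.1786]
```

Call:
servo_tool([
  [0,0,0,-1.5,0,-0.1,0],
  [0,0,0,-1.5,0,-0.1,0],
  [0,0,0,-0.5,0,0,0],
  [0,0,0,0,0,0,0],
])

```text
t: 11.73
position: [0.501, 0.2191, 0.1736]
tool_rot: [-3.14, -0.291, 0.234]
force: [8.3, 1.2, 8.4]
opening: 0.0109
```

```bash
python3 lip.py
```

```text
lip in canister [-60.3   1.2  10.6] tilt 16.7 [8.3 1.2 8.4]
14 rows: [-0.0001, -0.0432, 0.0001, 6.67, 0.07, -0.3] ->  [0.5906 0.2395 0.1786]
```

Run:
```python
from plan import *
from workcell import env
p,R=cur(env)
p,R=row(p,R,*scoop(7,31,0,"heel"),9)
p,R=row(p,R,*scoop(9,34,-18,"heel"),9)
p,R=row(p,R,*scoop(33,46,-18,"heel"),8)
```

```text
9 rows: [-0.0002, -0.0324, 0.0001, 5.3, 0.1, -0.2] ->  [0.5465 0.229  0.183 ]
9 rows: [-0.0, -0.0349, -0.0, 5.37, -0.0, -0.49] ->  [0.5935 0.2402 0.1806]
8 rows: [-0.0, 0.0, -0.0, 2.39, -0.0, -2.35] ->  [0.6168 0.2458 0.1926]
```

Call:
servo_tool([
  [0,-0.0324,0,5.4,0.1,-0.3,0],
  [0,-0.0324,0,5.4,0.1,-0.3,0],
  [0,-0.0324,0,5.4,0.1,-0.3,0],
  [0,-0.0324,0,5.4,0.1,-0.3,0],
  [0,-0.0324,0,5.4,0.1,-0.2,0],
  [0,-0.0324,0,5.4,0.1,-0.2,0],
  [0,-0.0324,0,5.4,0.1,-0.2,0],
  [0,-0.0324,0,5.4,0.1,-0.2,0],
  [0,-0.0324,0,5.4,0.1,-0.2,0],
])

```text
t: 12.48
position: [0.5434, 0.2271, 0.1791]
tool_rot: [3.141, 0.012, 0.234]
force: [3.2, 2.5, -3.1]
opening: 0.0111
```

Call:
servo_tool([
  [0,-0.0349,0,5.37,0,-0.5,0],
  [0,-0.0349,0,5.37,0,-0.5,0],
  [0,-0.0349,0,5.37,0,-0.5,0],
  [0,-0.0349,0,5.37,0,-0.5,0],
  [0,-0.0349,0,5.37,0,-0.5,0],
  [0,-0.0349,0,5.37,0,-0.5,0],
  [0,-0.0349,0,5.37,0,-0.5,0],
  [0,-0.0349,0,5.37,0,-0.5,0],
  [0,-0.0349,0,5.37,0,-0.5,0],
  [0,0,0,0,0,0,0],
  [0,0,0,0,0,0,0],
])

```text
t: 13.4
position: [0.5889, 0.2382, 0.1753]
tool_rot: [3.141, 0.327, 0.234]
force: [-0.3, -0.2, -1.8]
opening: 0.011
```

```bash
python3 lip.py
python3 - <<'E'
from look import *
shot("s5",[.55,.23,.06],(32,32),12,("scene",))
p,R=cur(env)
p,R=row(p,R,*scoop(33,46,-18,"heel"),8)
E
```

```text
lip in canister [-60.3  -0.9  50.5] tilt -18.8 [-0.3 -0.2 -1.8]
14 rows: [0.0, 0.0009, -0.0, 0.06, -0.06, -0.26] ->  [0.5906 0.2395 0.1785]
13.45 [0.5887 0.2384 0.176 ] [3.141 0.327 0.234] [-0.4  0.3 -0.3] 0.0112
8 rows: [0.0001, 0.0015, 0.0, 2.8, -0.08, -3.11] ->  [0.6169 0.2458 0.1925]
```

View pics/s5.png

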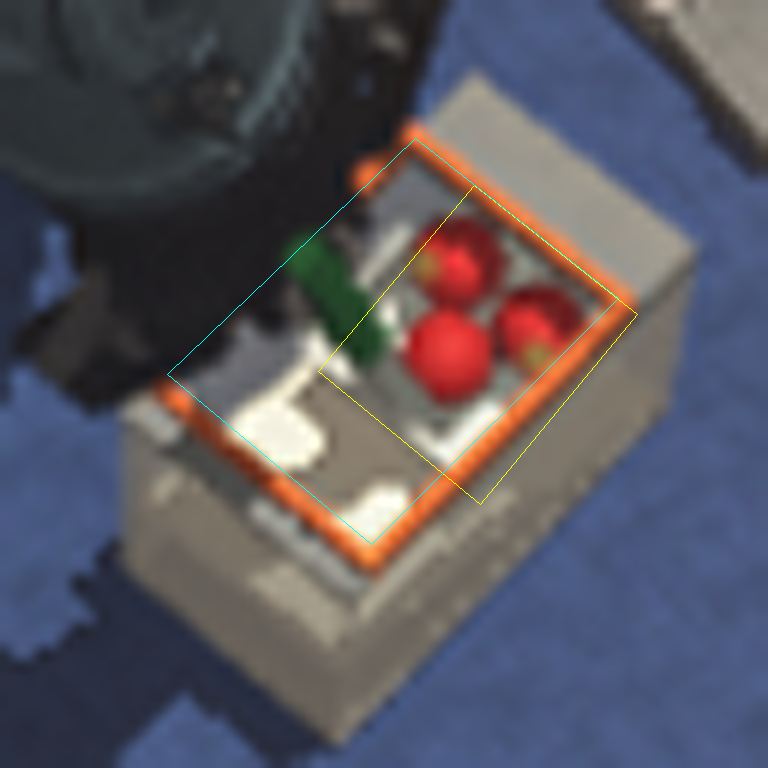

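All three balls ride in the tilted-back bowl ((460,260), (450,355), (535,330)). Moving clear of the shoulder and up.

Call:
servo_tool([
  [0,0,0,1,0,-1.2,0],
  [0,0,0,1.7,0,-2,0],
  [0,0,0,1.8,0,-2.1,0],
  [0,0,0,1.8,0,-2.1,0],
  [0,0,0,1.8,0,-2.1,0],
  [0,0,0,1.8,0,-2.1,0],
  [0,0,0,1.8,0,-2.1,0],
  [0,0,0,1.8,0,-2.1,0],
  [0,0,0,1.8,0,-2.1,0],
  [0,0,0,1.8,0,-2.1,0],
  [0,0,0,1.8,0,-2.1,0],
  [0,0,0,1.7,0,-2,0],
  [0,0,0,1,0,-1.2,0],
  [0,0,0,0,0,0,0],
])

```text
t: 14.62
position: [0.6178, 0.2452, 0.1942]
tool_rot: [3.141, 0.325, 0.233]
force: [-0.3, -0.3, -2.7]
opening: 0.0112
```

```bash
python3 lip.py
python3 - <<'E'
from plan import *
from workcell import env
p,R=cur(env);row(p,R,*scoop(33,175,-18.5,"heel"),18)
E
```

```text
lip in canister [-30.2  -0.8  69.1] tilt -18.6 [-0.3 -0.3 -2.7]
14 rows: [0.0, 0.0007, -0.0, -1.54, -0.06, 1.69] ->  [0.5905 0.2396 0.1785]
18 rows: [0.0, 0.0001, -0.0, -2.22, -0.04, -6.7] ->  [0.6181 0.2461 0.3213]
```

Call:
servo_tool([
  [0,0,0,-1.1,0,-3.4,0],
  [0,0,0,-2.2,0,-6.7,0],
  [0,0,0,-2.2,0,-6.7,0],
  [0,0,0,-2.2,0,-6.7,0],
  [0,0,0,-2.2,0,-6.7,0],
  [0,0,0,-2.2,0,-6.7,0],
  [0,0,0,-2.2,0,-6.7,0],
  [0,0,0,-2.2,0,-6.7,0],
  [0,0,0,-2.2,0,-6.7,0],
  [0,0,0,-2.2,0,-6.7,0],
  [0,0,0,-2.2,0,-6.7,0],
  [0,0,0,-2.2,0,-6.7,0],
  [0,0,0,-2.2,0,-6.7,0],
  [0,0,0,-2.2,0,-6.7,0],
  [0,0,0,-2.2,0,-6.7,0],
  [0,0,0,-2.2,0,-6.7,0],
  [0,0,0,-2.2,0,-6.7,0],
  [0,0,0,-2.2,0,-6.7,0],
  [0,0,0,-1.1,0,-3.4,0],
  [0,0,0,0,0,0,0],
])

```text
t: 16.28
position: [0.6188, 0.2457, 0.3222]
tool_rot: [-3.142, 0.323, 0.234]
force: [-1.4, 0.1, -1.3]
opening: 0.0114
```

```bash
python3 lip.py
python3 - <<'E'
from look import *
shot("s6",[.56,.24,.19],(40,40),8,("scene",),False)
# dish plan: lip at dish centre frame, yaw choice -0.35
DO=np.array([.5887,-.264,.003])
p,R=cur(env)
for yaw in(-.25,):
    a,Ra=row(p,R,*scoop(-25,125,-18,"lip",org=DO,yaw=yaw),36)
    a,Ra=row(a,Ra,*scoop(-25,70,-18,"lip",org=DO,yaw=yaw),10)
    a,Ra=row(a,Ra,*scoop(-25,45,28,"lip",org=DO,yaw=yaw),18)
E
```

```text
lip in canister [-29.1  -0.5 197. ] tilt -18.5 [-1.4  0.1 -1.3]
14 rows: [-0.0, 0.0007, -0.0, 1.26, -0.04, 10.39] ->  [0.5906 0.2395 0.1785]
16.3333 [0.6186 0.2455 0.3215] [3.141 0.324 0.233] [ 0.  -0.3 -1.9] 0.0112
36 rows: [0.0042, 0.0003, 0.0128, 1.86, 14.83, 1.45] ->  [ 0.6643 -0.2834  0.2515]
10 rows: [0.0001, -0.0001, -0.0002, 1.72, -0.01, 5.26] ->  [ 0.6644 -0.2834  0.1962]
18 rows: [-0.0, 0.0446, 0.0, -6.8, -0.0, -1.1] ->  [ 0.548  -0.2537  0.2077]
```

View pics/s6.png

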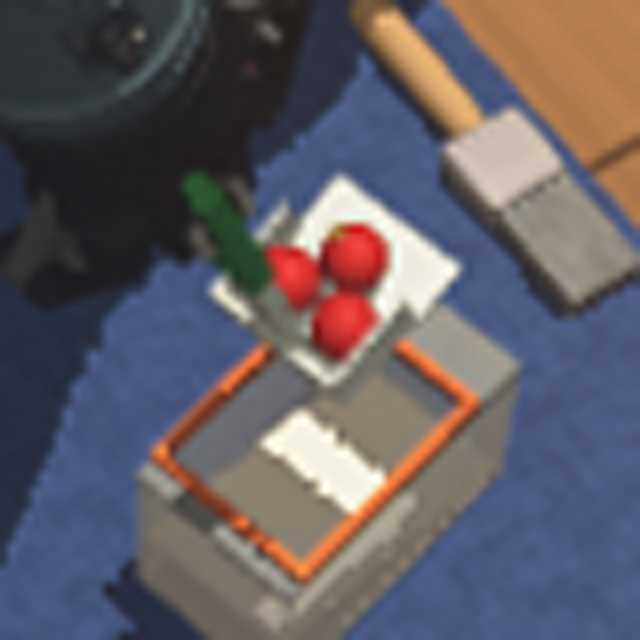

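All three balls sit in the scoop (crop (290,275), (355,255), (342,322)), and the canister is empty. Carrying them to the dish, ramped gently.

Call:
servo_tool([
  [0.001,0,0.0032,0.46,3.7,0.36,0],
  [0.0021,0,0.0064,0.93,7.4,0.72,0],
  [0.0032,0,0.0096,1.4,11.1,1.1,0],
  [0.0042,0.0003,0.0128,1.86,14.83,1.45,0],
  [0.0042,0.0003,0.0128,1.86,14.83,1.45,0],
  [0.0042,0.0003,0.0128,1.86,14.83,1.45,0],
  [0.0042,0.0003,0.0128,1.86,14.83,1.45,0],
  [0.0042,0.0003,0.0128,1.86,14.83,1.45,0],
  [0.0042,0.0003,0.0128,1.86,14.83,1.45,0],
  [0.0042,0.0003,0.0128,1.86,14.83,1.45,0],
  [0.0042,0.0003,0.0128,1.86,14.83,1.45,0],
  [0.0042,0.0003,0.0128,1.86,14.83,1.45,0],
  [0.0042,0.0003,0.0128,1.86,14.83,1.45,0],
  [0.0042,0.0003,0.0128,1.86,14.83,1.45,0],
  [0.0042,0.0003,0.0128,1.86,14.83,1.45,0],
  [0.0042,0.0003,0.0128,1.86,14.83,1.45,0],
  [0.0042,0.0003,0.0128,1.86,14.83,1.45,0],
  [0.0042,0.0003,0.0128,1.86,14.83,1.45,0],
  [0.0042,0.0003,0.0128,1.86,14.83,1.45,0],
  [0.0042,0.0003,0.0128,1.86,14.83,1.45,0],
])

```text
t: 18.0
position: [0.6741, -0.0251, 0.2849]
tool_rot: [3.14, 0.319, -0.017]
force: [0.1, 0.4, -0.6]
opening: 0.0113
```

Call:
servo_tool([
  [0.0042,0.0003,0.0128,1.86,14.83,1.45,0],
  [0.0042,0.0003,0.0128,1.86,14.83,1.45,0],
  [0.0042,0.0003,0.0128,1.86,14.83,1.45,0],
  [0.0042,0.0003,0.0128,1.86,14.83,1.45,0],
  [0.0042,0.0003,0.0128,1.86,14.83,1.45,0],
  [0.0042,0.0003,0.0128,1.86,14.83,1.45,0],
  [0.0042,0.0003,0.0128,1.86,14.83,1.45,0],
  [0.0042,0.0003,0.0128,1.86,14.83,1.45,0],
  [0.0042,0.0003,0.0128,1.86,14.83,1.45,0],
  [0.0042,0.0003,0.0128,1.86,14.83,1.45,0],
  [0.0042,0.0003,0.0128,1.86,14.83,1.45,0],
  [0.0042,0.0003,0.0128,1.86,14.83,1.45,0],
  [0.0042,0.0003,0.0128,1.86,14.83,1.45,0],
  [0.0042,0.0003,0.0128,1.86,14.83,1.45,0],
  [0.0042,0.0003,0.0128,1.86,14.83,1.45,0],
  [0.0032,0,0.0096,1.4,11.1,1.1,0],
  [0.0021,0,0.0064,0.93,7.4,0.72,0],
  [0.001,0,0.0032,0.46,3.7,0.36,0],
  [0,0,0,0,0,0,0],
  [0,0,0,0,0,0,0],
])

```text
t: 19.67
position: [0.6664, -0.2679, 0.2533]
tool_rot: [3.141, 0.315, -0.237]
force: [0.1, 1.0, -2.6]
opening: 0.011
```

Run:
```python
from look import *
DO=np.array([.5887,-.264,.003])
shot("s7",[.58,-.26,.1],(40,40),7,("scene","top"))
p,R=cur(env);yaw=-.25
S=R*Ro.from_euler("x",np.pi);lip=p-S.apply([.06,0,.149]);print("lip",(Ro.from_euler("z",-yaw).apply(lip-DO)*1000).round(1))
a,Ra=row(p,R,*scoop(-25,65,-18,"lip",org=DO,yaw=yaw),10)
a,Ra=row(a,Ra,*scoop(-25,45,5,"lip",org=DO,yaw=yaw),12)
a,Ra=row(a,Ra,*scoop(-25,42,30,"lip",org=DO,yaw=yaw),16)
```

```text
19.7667 [ 0.6666 -0.2673  0.2534] [ 3.141  0.314 -0.236] [ 0.6 -0.7 -1. ] 0.0113
lip [-26.9  14.5 127.3]
10 rows: [0.0005, 0.0, 0.0013, 2.09, 1.6, 5.87] ->  [ 0.6644 -0.2833  0.1911]
12 rows: [-0.0, 0.0335, 0.0, -4.8, 0.0, -0.26] ->  [ 0.6098 -0.2694  0.2016]
16 rows: [-0.0, 0.0273, 0.0, -4.14, 0.0, -1.4] ->  [ 0.5426 -0.2522  0.204 ]
```

View pics/s7.png

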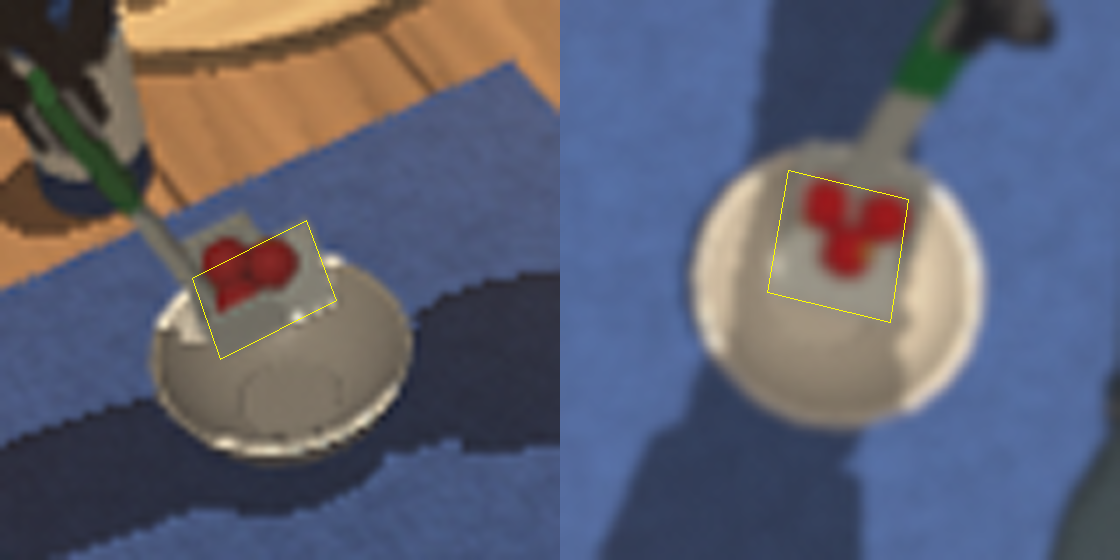

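Balls are still seated ((845,230) in the top crop), and the scoop is above the dish. Lowering, then tipping slowly.

Run:
```python
from plan import *
from workcell import env
DO=np.array([.5887,-.264,.003]);p,R=cur(env);yaw=-.25
a,Ra=row(p,R,*scoop(-15,76,-18,"lip",org=DO,yaw=yaw),10)
a,Ra=row(a,Ra,*scoop(-15,48,4,"lip",org=DO,yaw=yaw),12)
a,Ra=row(a,Ra,*scoop(-18,40,30,"lip",org=DO,yaw=yaw),18)
```

```text
10 rows: [0.0005, 0.0, 0.0013, 2.7, 1.61, 4.51] ->  [ 0.6741 -0.2858  0.2022]
12 rows: [-0.0, 0.032, 0.0, -4.47, 0.0, 0.48] ->  [ 0.6222 -0.2725  0.2039]
18 rows: [-0.0, 0.0252, 0.0, -4.07, 0.0, -1.08] ->  [ 0.5494 -0.2539  0.202 ]
```

Call:
servo_tool([
  [0.0005,0,0.0013,2.7,1.6,4.5,0],
  [0.0005,0,0.0013,2.7,1.6,4.5,0],
  [0.0005,0,0.0013,2.7,1.6,4.5,0],
  [0.0005,0,0.0013,2.7,1.6,4.5,0],
  [0.0005,0,0.0013,2.7,1.6,4.5,0],
  [0.0005,0,0.0013,2.7,1.6,4.5,0],
  [0.0005,0,0.0013,2.7,1.6,4.5,0],
  [0.0005,0,0.0013,2.7,1.6,4.5,0],
  [0.0005,0,0.0013,2.7,1.6,4.5,0],
  [0.0005,0,0.0013,2.7,1.6,4.5,0],
  [0,0,0,0,0,0,0],
])

```text
t: 20.68
position: [0.6732, -0.2876, 0.2005]
tool_rot: [3.14, 0.316, -0.253]
force: [-0.8, -0.7, -1.6]
opening: 0.0109
```

Call:
servo_tool([
  [0,0.032,0,-4.47,0,0.48,0],
  [0,0.032,0,-4.47,0,0.48,0],
  [0,0.032,0,-4.47,0,0.48,0],
  [0,0.032,0,-4.47,0,0.48,0],
  [0,0.032,0,-4.47,0,0.48,0],
  [0,0.032,0,-4.47,0,0.48,0],
  [0,0.032,0,-4.47,0,0.48,0],
  [0,0.032,0,-4.47,0,0.48,0],
  [0,0.032,0,-4.47,0,0.48,0],
  [0,0.032,0,-4.47,0,0.48,0],
  [0,0.032,0,-4.47,0,0.48,0],
  [0,0.032,0,-4.47,0,0.48,0],
])

```text
t: 21.68
position: [0.6215, -0.2737, 0.2042]
tool_rot: [3.14, -0.071, -0.252]
force: [-0.6, -0.0, -3.1]
opening: 0.0114
```

Call:
servo_tool([
  [0,0.0252,0,-4.07,0,-1.08,0],
  [0,0.0252,0,-4.07,0,-1.08,0],
  [0,0.0252,0,-4.07,0,-1.08,0],
  [0,0.0252,0,-4.07,0,-1.08,0],
  [0,0.0252,0,-4.07,0,-1.08,0],
  [0,0.0252,0,-4.07,0,-1.08,0],
  [0,0.0252,0,-4.07,0,-1.08,0],
  [0,0.0252,0,-4.07,0,-1.08,0],
  [0,0.0252,0,-4.07,0,-1.08,0],
  [0,0.0252,0,-4.07,0,-1.08,0],
  [0,0.0252,0,-4.07,0,-1.08,0],
  [0,0.0252,0,-4.07,0,-1.08,0],
  [0,0.0252,0,-4.07,0,-1.08,0],
  [0,0.0252,0,-4.07,0,-1.08,0],
  [0,0.0252,0,-4.07,0,-1.08,0],
  [0,0.0252,0,-4.07,0,-1.08,0],
  [0,0.0252,0,-4.07,0,-1.08,0],
  [0,0.0252,0,-4.07,0,-1.08,0],
  [0,0,0,0,0,0,0],
  [0,0,0,0,0,0,0],
])

```text
t: 23.35
position: [0.5486, -0.2551, 0.2021]
tool_rot: [3.14, -0.522, -0.251]
force: [0.9, -0.6, -1.2]
opening: 0.0112
```

Call:
servo_tool([
  [0,0,0,0,0,0,0],
  [0,0,0,0,0,0,0],
  [0,0,0,0,0,0,0],
  [0,0,0,0,0,0,0],
  [0,0,0,0,0,0,0],
  [0,0,0,0,0,0,0],
  [0,0,0,0,0,0,0],
  [0,0,0,0,0,0,0],
])

```text
t: 24.02
position: [0.549, -0.2551, 0.2019]
tool_rot: [3.14, -0.523, -0.251]
force: [0.4, -0.7, -1.1]
opening: 0.011
```

Run:
```python
from look import *
DO=np.array([.5887,-.264,.003])
for i in(0,):
    shot("s8",[.58,-.26,.06],(33,40),6,("scene","top"),False)
    for n in("scene","top"):
        s=load("s8"+n+".npz");W=world(s);hsv=cv2.cvtColor(s["pixels"],cv2.COLOR_BGR2HSV);H,S_,V=[hsv[...,i] for i in range(3)]
        m=((H<4)|(H>174))&(S_>130)&(np.hypot(W[...,0]-.588,W[...,1]+.264)<.15);p=W[m]
        print(n,len(p),p.mean(0).round(3),p[:,2].max().round(3))
```

```text
24.1167 [ 0.549  -0.2551  0.2019] [ 3.14  -0.523 -0.251] [ 1.2 -0.7 -2.1] 0.011
scene 44 [ 0.595 -0.25   0.029] 0.039<stdin>:8: RuntimeWarning: Mean of empty slice.
  ret = um.true_divide(
Traceback (most recent call last):
ValueError: zero-size array to reduction operation maximum which has no identity
```

View pics/s8.png

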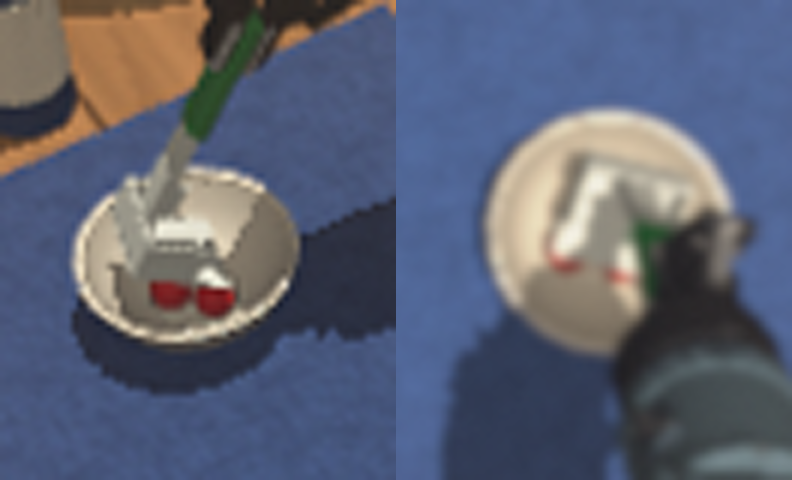

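Balls are in the dish under the lip ((170,292), (215,298)); the third is likely hidden. I'll raise the scoop straight up and count by colour.

Call:
servo_tool([
  [0,0,0,2,0,-3.5,0],
  [0,0,0,4,0,-7,0],
  [0,0,0,5,0,-8.7,0],
  [0,0,0,5,0,-8.7,0],
  [0,0,0,5,0,-8.7,0],
  [0,0,0,5,0,-8.7,0],
  [0,0,0,5,0,-8.7,0],
  [0,0,0,5,0,-8.7,0],
  [0,0,0,5,0,-8.7,0],
  [0,0,0,5,0,-8.7,0],
  [0,0,0,4,0,-7,0],
  [0,0,0,2,0,-3.5,0],
  [0,0,0,0,0,0,0],
])

```text
t: 25.2
position: [0.5493, -0.2552, 0.3077]
tool_rot: [3.14, -0.525, -0.251]
force: [0.7, 0.5, -1.6]
opening: 0.011
```

```bash
cat > reds.py <<'E'
from look import *
def reds():
    for n in("scene","top"):
        s=env.snapshot(n);W=world(s);hsv=cv2.cvtColor(s["pixels"],cv2.COLOR_BGR2HSV);H,S_,V=[hsv[...,i] for i in range(3)]
        m=((H<5)|(H>174))&(S_>130)&(np.hypot(W[...,0]-.588,W[...,1]+.264)<.2)
        k,l,st,c=cv2.connectedComponentsWithStats(m.astype(np.uint8))
        for i in range(1,k):
            if st[i,4]>5:
                q=W[l==i];print(n,st[i].tolist(),q.mean(0).round(3),q[:,2].max().round(3), "r from dish",np.hypot(*(q.mean(0)[:2]-[.5887,-.264])).round(3))
        d=W[(W[...,2]>.045)&(W[...,2]<.06)&(np.hypot(W[...,0]-.587,W[...,1]+.27)<.1)]
        (c,r)=cv2.minEnclosingCircle((d[:,:2]*1000).astype(np.float32));print(n,"dish",np.round(c,1),round(r,1))
E
python3 - <<'E'
from reds import *
reds()
p,R=cur(env);print(env.get_state()["t"],p)
SO=np.array([.6245,.013,.003])
p,R=row(p,R,*scoop(-60,160,0,org=SO,yaw=-.5),18)
p,R=row(p,R,*scoop(-60,3,0,org=SO,yaw=-.5),16)
E
```

```text
scene [253, 167, 14, 13, 94] [ 0.589 -0.26   0.03 ] 0.039 r from dish 0.004
scene [217, 199, 11, 14, 44] [ 0.771 -0.218  0.014] 0.021 r from dish 0.188
scene dish [ 587.1 -263.2] 71.1
top [378, 124, 21, 3, 50] [ 0.769 -0.216  0.014] 0.023 r from dish 0.186
top [396, 174, 6, 6, 30] [ 0.581 -0.248  0.032] 0.039 r from dish 0.018
top [405, 175, 6, 7, 31] [ 0.576 -0.278  0.033] 0.039 r from dish 0.019
top dish [ 588.5 -263.3] 68.6
25.3 [ 0.54859145 -0.25495181  0.30615161]
18 rows: [-0.0035, -0.0289, 0.0135, -1.36, -15.45, -0.56] ->  [0.6244 0.013  0.3121]
16 rows: [-0.0001, 0.0, -0.0, 0.01, 0.0, 9.82] ->  [0.6245 0.013  0.155 ]
```

Call:
servo_tool([
  [0,0,0,0,-8,0,0],
  [0,0,0,0,-15,0,0],
  [0,0,0,0,-20,0,0],
  [0,0,0,0,-20,0,0],
  [0,0,0,0,-20,0,0],
  [0,0,0,0,-20,0,0],
  [0,0,0,0,-15,0,0],
  [0,0,0,0,-8,0,0],
  [0,0,0,0,0,0,0],
])

```text
t: 26.05
position: [0.5805, -0.1299, 0.3057]
tool_rot: [3.141, -0.522, -0.247]
force: [0.3, -0.1, -1.3]
opening: 0.0112
```

Run:
```python
from reds import *
reds()
p,R=cur(env);print(env.get_state()["t"],p)
SO=np.array([.6245,.013,.003])
p,R=row(p,R,*scoop(-60,120,0,org=SO,yaw=-.5),14)
p,R=row(p,R,*scoop(-60,6,0,org=SO,yaw=-.5),12)
```

```text
scene [217, 199, 11, 14, 46] [ 0.771 -0.218  0.013] 0.019 r from dish 0.188
scene dish [ 586.7 -263.2] 71.1
top [377, 124, 22, 3, 53] [ 0.769 -0.216  0.013] 0.02 r from dish 0.186
top [402, 168, 9, 13, 61] [ 0.589 -0.273  0.032] 0.04 r from dish 0.009
top [395, 174, 7, 6, 33] [ 0.575 -0.238  0.07 ] 0.455 r from dish 0.029
top dish [ 589.4 -266.2] 69.1
26.15 [ 0.57984862 -0.13290822  0.30558072]
14 rows: [-0.0046, -0.0371, 0.0174, -1.44, -10.85, 2.23] ->  [0.6245 0.013  0.2719]
12 rows: [0.0, 0.0, -0.0, -0.0, -0.0, 9.49] ->  [0.6245 0.013  0.158 ]
```

All three balls are in the dish: the top-view blobs are 61 px (two balls) and 33 px (one), within 30 mm of its centre. Returning the scoop to its old, free spot, upright.

Call:
servo_tool([
  [-0.0046,-0.0371,0.0174,-1.44,-10.85,2.23,0],
  [-0.0046,-0.0371,0.0174,-1.44,-10.85,2.23,0],
  [-0.0046,-0.0371,0.0174,-1.44,-10.85,2.23,0],
  [-0.0046,-0.0371,0.0174,-1.44,-10.85,2.23,0],
  [-0.0046,-0.0371,0.0174,-1.44,-10.85,2.23,0],
  [-0.0046,-0.0371,0.0174,-1.44,-10.85,2.23,0],
  [-0.0046,-0.0371,0.0174,-1.44,-10.85,2.23,0],
  [-0.0046,-0.0371,0.0174,-1.44,-10.85,2.23,0],
  [-0.0046,-0.0371,0.0174,-1.44,-10.85,2.23,0],
  [-0.0046,-0.0371,0.0174,-1.44,-10.85,2.23,0],
  [-0.0046,-0.0371,0.0174,-1.44,-10.85,2.23,0],
  [-0.0046,-0.0371,0.0174,-1.44,-10.85,2.23,0],
  [-0.0046,-0.0371,0.0174,-1.44,-10.85,2.23,0],
  [-0.0046,-0.0371,0.0174,-1.44,-10.85,2.23,0],
  [0,0,0,0,0,0,0],
  [0,0,0,0,0,0,0],
])

```text
t: 27.48
position: [0.6253, 0.012, 0.2718]
tool_rot: [3.141, -0.001, -0.501]
force: [0.0, -0.5, -1.4]
opening: 0.0109
```

Run:
```python
from reds import *
p,R=cur(env);print(env.get_state()["t"],p,R.as_matrix().round(4).tolist())
SO=np.array([.6245,.013,.003])
row(p,R,*scoop(-60,5,0,org=SO,yaw=-.5),12)
# tilt of scoop in hand: fit grip axis points in scene
s=env.snapshot("scene");W=world(s);hsv=cv2.cvtColor(s["pixels"],cv2.COLOR_BGR2HSV)
S=R*Ro.from_euler("x",np.pi);O=p-S.apply([0,0,.149])
q=S.inv().apply(W.reshape(-1,3)-O)*1000
m=(abs(q[:,0]+30)<45)&(abs(q[:,1])<40)&(q[:,2]>-15)&(q[:,2]<8)
q=q[m];A=np.c_[q[:,:2],np.ones(len(q))]
k=np.linalg.lstsq(A,q[:,2],rcond=None)[0];print("plate plane",len(q),k.round(3),"resid",np.std(A@k-q[:,2]).round(2))
```

```text
27.4833 [0.6252691  0.01196586 0.27176842] [[0.877, -0.4806, 0.0005], [-0.4806, -0.877, -0.0004], [0.0006, 0.0002, -1.0]]
12 rows: [0.0, -0.0001, -0.0001, -0.1, -0.05, 9.56] ->  [0.6245 0.013  0.157 ]
plate plane 235 [0.036 0.005 2.536] resid 2.46
```

Call:
servo_tool([
  [0,0,0,0,0,9.6,0],
  [0,0,0,0,0,9.6,0],
  [0,0,0,0,0,9.6,0],
  [0,0,0,0,0,9.6,0],
  [0,0,0,0,0,9.6,0],
  [0,0,0,0,0,9.6,0],
  [0,0,0,0,0,9.6,0],
  [0,0,0,0,0,9.6,0],
  [0,0,0,0,0,9.6,0],
  [0,0,0,0,0,9.6,0],
  [0,0,0,0,0,9.6,0],
  [0,0,0,0,0,7,0],
  [0,0,0,0,0,0,0],
])

```text
t: 28.62
position: [0.6241, 0.0127, 0.1581]
tool_rot: [3.14, 0.001, -0.501]
force: [-0.7, -0.2, -1.3]
opening: 0.0112
```

Call:
servo_tool([
  [0,0,0,0,0,1,0],
  [0,0,0,0,0,1,0],
  [0,0,0,0,0,1,0],
  [0,0,0,0,0,0.5,0],
  [0,0,0,0,0,0,0],
])

```text
t: 29.03
position: [0.6253, 0.0129, 0.1568]
tool_rot: [-3.141, -0.001, -0.501]
force: [-0.8, -0.4, -1.5]
opening: 0.011
```

Call:
servo_tool([
  [0,0,0,0,0,0.7,0],
  [0,0,0,0,0,0.7,0],
  [0,0,0,0,0,0.7,0],
  [0,0,0,0,0,0,0],
  [0,0,0,0,0,0,0],
])

```text
t: 29.45
position: [0.6251, 0.0129, 0.1544]
tool_rot: [3.141, -0.001, -0.501]
force: [0.1, 0.3, -1.6]
opening: 0.011
```

Call:
servo_tool([
  [0,0,0,0,0,0.6,0],
  [0,0,0,0,0,0.6,0],
  [0,0,0,0,0,0,0],
  [0,0,0,0,0,0,0],
])

```text
t: 29.78
position: [0.6252, 0.0129, 0.1533]
tool_rot: [3.142, -0.001, -0.501]
force: [0.5, 0.4, -1.9]
opening: 0.0114
```

Call:
servo_tool([
  [0,0,0,0,0,0.6,0],
  [0,0,0,0,0,0.6,0],
  [0,0,0,0,0,0,0],
  [0,0,0,0,0,0,0],
])

```text
t: 30.12
position: [0.6256, 0.0129, 0.1533]
tool_rot: [-3.142, -0.002, -0.501]
force: [-1.9, -0.7, 7.9]
opening: 0.0109
```

Touched down (8 N at the original grasp height). Releasing slowly and lifting off.

Call:
servo_tool([
  [0,0,0,0,0,-0.5,0],
  [0,0,0,0,0,0,0.2],
  [0,0,0,0,0,0,0.3],
  [0,0,0,0,0,0,0.4],
  [0,0,0,0,0,0,0.6],
  [0,0,0,0,0,0,0.8],
  [0,0,0,0,0,0,1],
  [0,0,0,0,0,0,1],
  [0,0,0,0,0,0,1],
  [0,0,0,0,0,0,1],
  [0,0,0,0,0,0,1],
])

```text
t: 31.03
position: [0.6251, 0.0129, 0.1526]
tool_rot: [3.141, -0.001, -0.501]
force: [-0.5, -0.4, 0.1]
opening: 0.0855
```

Call:
servo_tool([
  [0,0,0,0,0,-5,1],
  [0,0,0,0,0,-12,1],
  [0,0,0,0,0,-15,1],
  [0,0,0,0,0,-15,1],
  [0,0,0,0,0,-15,1],
  [0,0,0,0,0,-15,1],
  [0,0,0,0,0,-15,1],
  [0,0,0,0,0,-15,1],
  [0,0,0,0,0,-15,1],
  [0,0,0,0,0,-15,1],
  [0,0,0,0,0,-15,1],
  [0,0,0,0,0,-8,1],
  [0,0,0,0,0,0,1],
  [0,0,0,0,0,0,1],
])

```text
t: 32.2
position: [0.6251, 0.013, 0.313]
tool_rot: [-3.141, -0.002, -0.501]
force: [0.3, -0.6, -0.2]
opening: 0.0855
```

Run:
```python
from reds import *
reds()
s=env.snapshot("scene");cv2.imwrite("pics/end.png",cv2.resize(s["pixels"][120:330,180:460],(800,600),interpolation=2))
print(env.get_state()["t"],env.get_state()["position"])
```

```text
scene [253, 168, 14, 12, 77] [ 0.593 -0.261  0.029] 0.039 r from dish 0.006
scene [217, 199, 11, 14, 47] [ 0.771 -0.217  0.014] 0.02 r from dish 0.188
scene dish [ 589.2 -263.8] 70.6
top [378, 124, 21, 3, 55] [ 0.769 -0.216  0.013] 0.02 r from dish 0.186
top [402, 168, 9, 13, 60] [ 0.588 -0.273  0.032] 0.041 r from dish 0.009
top [396, 174, 6, 6, 27] [ 0.581 -0.248  0.032] 0.038 r from dish 0.018
top dish [ 589.4 -265.8] 69.3
32.35 [0.62443523 0.01282066 0.31154465]
```

View pics/end.png

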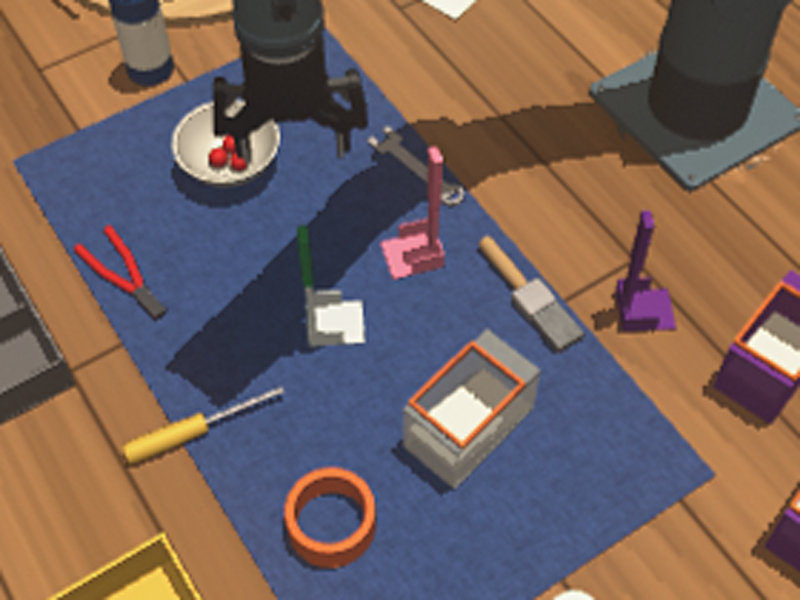

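The picture shows all three balls in the dish (near (227,152)), the scoop upright on the mat at (325,300), the canister empty at (465,405), and the bystanders in place. Handing in.

```bash
python3 -c "
from workcell import env
print(env.job_done())"
```

```text
the job is handed in; nothing more can be done
None
```

I did the job in one pass and handed it in at about 32 s of the 72 s allowed. I slid the green scoop, lip down, along the canister floor under the balls, then righted it. I lifted out all three ball knobs, tipped them into the white dish, and stood the scoop upright at its original spot on the mat.

**Last checks:**
- **Balls:** The final picture shows all three in the dish and the canister empty. The top view shows them as two red patches, one of them about two balls in size. The scene camera merged them into one patch, so its count alone did not confirm three.
- **Dish:** It stayed within about 2 mm of where it started.
- **Scoop:** It stands upright with the gripper well clear above it. A rough fit while it was still in the hand suggested about 2° of tilt. That fit was noisy, and the final picture shows no lean.
- **Other objects:** By eye they look unmoved; I did not measure them.
- **Forces:** The highest reading at the end of a move was about 13 N.

One slip: one of my check pictures was 1120 pixels wide, over the 800 limit. I viewed 12 in all, the maximum.

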